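Push the incense container and the taller lid rest home against the cedar rail

TASK

Lay out the alcove for the next guest: with the fingertips, push the celadon incense container and the taller of the two bamboo lid rests along the tiled shelf until both stand upright against the long side of the low cedar rail that faces them, one centred at each of the rail's two pale inlaid marks (either thing at either mark, whichever it stands opposite). Only push them, never lift or tip them, and leave the shorter lid rest, the tea bowl, the kettle lid and everything else where they are.

Things in the scene. Friction and masses are not known exactly. Their poses are not given: they have to be found in the camera images.
- rail: Fixed low rail of dark cedar, 300 long, 24 thick, 26 high (mm), right of the things to push, running roughly away from the robot (yaw varies 15 deg). Origin: centre of underside. x points across it, the way to push (roughly the robot's right); y along it, away from the robot; z up. Face to push against: x = -12. Two pale strips 6 wide cross its top and faces at y = +80 and -80.
- rail_mark_a (a point): The mark farther from the robot: point on the face to push against, at the middle of the pale strip (rail frame x = -12, y = +80, z = 13 mm). Axes as the rail's.
- rail_mark_b (a point): The mark nearer the robot: point on the same face (rail frame x = -12, y = -80, z = 13 mm). Axes as the rail's.
- incense_container: Round grey-green celadon incense container with a low domed lid (one rigid piece): 68 mm across (radius 34 from 5 to 24 mm height), 52 mm tall with its little knob; about 0.2 kg, loose on the tiles. It stands opposite one of the two marks, 4 to 25 cm from the rail. Origin: centre of the underside; z up along its axis. 
- tall_lid_rest: The taller bamboo lid rest: upright piece of bamboo tube open at the top, 50 mm across (radius 25), 55 mm tall; about 0.1 kg, loose on the tiles. It stands opposite the other mark, 4 to 25 cm from the rail. Origin: centre of the underside; z up along its axis. 
- short_lid_rest: The shorter bamboo lid rest, same tube 50 mm across but 34 mm tall; stands behind the work, farther left. Leave it. Origin: centre of the underside; z up along its axis. 
- tea_bowl: Deep red raku tea bowl, 116 mm across, 76 mm tall, on the dark cedar turntable (300 mm across, top 32 mm above the shelf, free to turn) far to the right. Leave it. Origin: centre of the underside; z up along its axis. 
- kettle_lid: Bronze kettle lid, 96 mm across, 36 mm tall with its knob, on the turntable. Leave it. Origin: centre of the underside; z up along its axis. 
- tea_caddy: Dark lacquered round tea caddy, 68 mm across, 68 mm tall, beyond the rail on its right. Leave it. Origin: centre of the underside; z up along its axis. 
- whisk_on_stand: Bamboo tea whisk on a celadon stand (one rigid piece), 54 mm across, 116 mm tall, to the left and farther back. Leave it. Origin: centre of the underside; z up along its axis. 
- sweets_dish: Flat dark round dish, 116 mm across, 18 mm tall, to the left. Leave it. Origin: centre of the underside; z up along its axis. 
There are look-alikes about, which are no part of the job. Leave any purple or red look-alike of the incense_container alone.

How it is judged:
By the outcome, as a careful person would: the job done as asked, in the order asked, and still so for the second after the job is handed in, with the robot touching nothing.
It also fails if it takes over 58 s, if anything falls off the work surface, if the arm or the gripper's body presses on something with over 40 N, if the wrist force passes 120 N, or if a joint passes its speed limit or range.

ROBOT

A 6-joint arm with a two-finger parallel gripper is mounted at the origin on the work surface. World frame = base frame: x ahead of the robot, y to its left, z up, the work surface at z = 0. Lengths are in mm, angles in rad, forces in N, time in s.
With the tool pointing down it reaches from about 400 to 925 mm from the base axis. Payload 12.5 kg.
Tool frame: the origin (TCP) lies midway between the tips of the shut fingers; the grasp point (between the pads) lies env.grasp_offset behind it (env.grasp_offset is the distance from the TCP to the grasp point, in mm); x points along the fingers, y is the direction in which the jaws open and shut, and the axes are right-handed (so a half turn about x gives the same grasp; the last joint's range is limited). The gripper opens to 95 mm and grips with 3 to 60 N. Pads are 20 mm wide; open, the fingers measure 119 mm over their backs; the gripper's body (75 mm by 180 mm) begins 59 mm behind the grasp point.
Start: joints at [1.236, 0.491, 1.559, -0, 1.092, -0.106], TCP at [141.737, 608.734, 214.661] pointing down, gripper open.
Joint ranges: [-3.1, 3.1], [-0.84, 2.19], [0.05, 2.79], [-1.13, 4.28], [0.06, 2.93], [-2.69, 2.69]. Speed limits (rad/s): [2.22, 2.22, 2.79, 3.14, 3.14, 3.14].

INTERFACE

Orientations are given as [roll, pitch, yaw] about the fixed x, y, z axes, in that order (R = Rz(yaw) Ry(pitch) Rx(roll)).
In Python, from cell import env gives the robot as it stands.
- The arm moves only by the tool apply_moves, never from a script. Its arguments are lists of equal length, an entry for each row: "offset": the shift along the world's x, y, z in units of 25 mm (1.0 is 25 mm), a list of three; "yaw": the turn about the world's z in units of 6 degrees (1.0 is 6 degrees); "jaw": the closure, from -1 (fully open) to 1 (shut), so that 0 is half open. A call has 1 to 20 rows; each row is the pose to reach, as a shift and turn from the pose measured when the call began; what a row does not reach only later rows make up. A row lasts 1/8 s, in which the tool goes at most 62.5 mm and 10.7 degrees, less where a joint would pass 70% of its speed; a pose out of reach is approached as far as the arm can. A call with a gripper value outside its range is refused whole. The fingers move at their own pace and stop on an object; the grip force is fixed at half the most. Time passes only in rows, so rows that repeat a pose let the fingers close. It gives the time, the measured TCP pose, the force and the opening at its end, in the units of the state.
- env.state(): the state, without advancing time (a new reading comes with each control period).
- env.read_camera(name): name is "side" or "top" or "wrist"; returns a dict with "frame" (420x560x3 uint8, red, green, blue), "fx", "fy", "cx", "cy" (pixels), "xyz" and "rotation" of the camera in the world; the wrist camera has in their place "hand_eye" (4x4, takes a point from camera to tool coordinates, whose origin is the TCP and whose axes are the tool frame's). Camera axes: x right, y down, z forward; pixel columns grow to the right and rows downward; lengths in mm; the calibration is good to about 2 mm. A picture is of the moment at which its call begins: read the wrist's pose just before it. There is no depth.
- env.job_done(): hands the job in, once; it reports no verdict.
The state is a dict: "t": time; "joints": joint angles; "qvel": joint speeds; "tau": joint torques, N m; "eef_pos": TCP position; "tcp_rot": TCP orientation; "ft_force": force on the tool from outside, world axes, zero at the start; "moment": the same for the moment, N m; "opening": opening from 0.0 (shut) to 1.0 (fully open).
Only numpy, scipy, OpenCV 4.12 (cv2) and the standard library are available. Lean on these libraries where they do the work, as an engineer would, in place of code of your own. Each camera call takes 0.05 s, during which the arm holds its last target.

## Working session

There is one attempt and no reset: what is moved stays moved. The work goes in short steps, Python scripts to look and compute and a tool call to move; the robot and the scene stay as the last step left them, time stands still between calls to the robot, and variables do not carry over. Pictures are saved under pics/ and viewed, and the job is handed in when it is done.

Besides the shell and the picture viewer there is one more tool, called in YAML: its name, and indented under it one key for each argument. apply_moves: Moves the arm, as the interface text tells. Its arguments: {"type":"object","properties":{"offset":{"type":"array"},"yaw":{"type":"array"},"jaw":{"type":"array"}},"required":["offset","yaw","jaw"]}

```bash
ls; mkdir -p pics; python3 - <<'E'
from cell import env
import cv2
s=env.state(); print({k:s[k] for k in("t","eef_pos","tcp_rot","opening")}, env.grasp_offset)
for n in("side","top","wrist"):
    c=env.read_camera(n); cv2.imwrite(f"pics/{n}0.png",c["frame"][:,:,::-1]); print(n,{k:v for k,v in c.items() if k!="frame"})
E
```

```text
pics
{'t': 0.0, 'eef_pos': array([141.66289659, 608.48002193, 214.06685584]), 'tcp_rot': array([-1.68983341,  1.56970147, -1.91866688]), 'opening': 1.0009110002515864} 18.8
side {'fx': 426.690406550477, 'fy': 426.690406550477, 'cx': 276.49137404143437, 'cy': 209.49097661110238, 'xyz': array([ 272.74323189, -986.20270239,  716.73868367]), 'rotation': array([-2.15969754,  0.00406281, -0.30509435])}
top {'fx': 396.23290659240047, 'fy': 396.23290659240047, 'cx': 279.9063111587255, 'cy': 213.92348128932582, 'xyz': array([ 471.96403938,  -67.70939582, 1152.83977164]), 'rotation': array([-3.05342782, -0.0042442 , -1.59161318])}
wrist {'fx': 298.33980891442474, 'fy': 298.33980891442474, 'cx': 278.30516974211696, 'cy': 213.73288456749557, 'hand_eye': array([[ 2.26713195e-04, -2.96597919e-01,  9.55002420e-01,
        -1.70373407e+02],
       [ 9.99999233e-01, -1.09590761e-03, -5.77754492e-04,
         8.18296204e-01],
       [ 1.21795520e-03,  9.55001819e-01,  2.96597443e-01,
        -8.52003582e+01],
       [ 0.00000000e+00,  0.00000000e+00,  0.00000000e+00,
         1.00000000e+00]])}
```

View pics/top0.png

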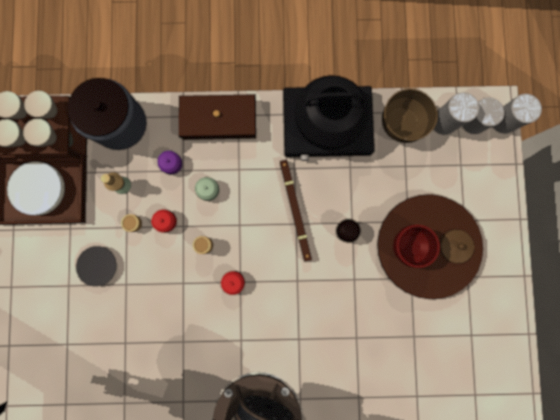

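View pics/side0.png

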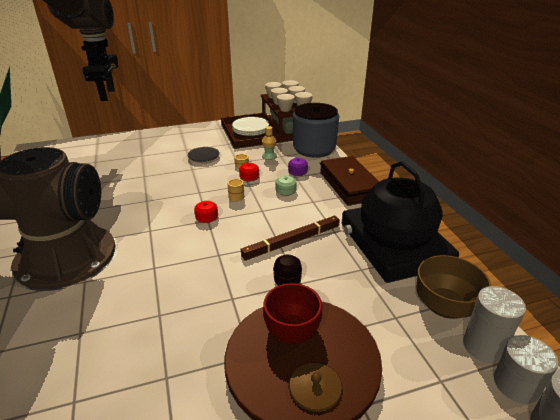

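Top view: the celadon container is at (207,189), between a purple look-alike at (170,162) and red ones at (164,221) and (232,283). The bamboo rests are at (203,245) and (132,223). The rail runs (284,162)–(307,258), with marks near (289,183) and (303,237). Next I'll enlarge and measure.

```bash
cat > h.py <<'E'
import numpy as np, cv2
from scipy.spatial.transform import Rotation as R
def Rc(c): return R.from_euler('xyz',c["rotation"]).as_matrix()
def ray(c,u,v,z):
    d=Rc(c)@np.array([(u-c["cx"])/c["fx"],(v-c["cy"])/c["fy"],1]); o=np.array(c["xyz"]); return o+d*(z-o[2])/d[2]
def proj(c,p):
    q=Rc(c).T@(np.array(p,float)-c["xyz"]); return np.array([c["fx"]*q[0]/q[2]+c["cx"],c["fy"]*q[1]/q[2]+c["cy"]])
E
python3 - <<'E'
from cell import env
from h import *
t=env.read_camera("top");s=env.read_camera("side")
a=cv2.resize(t["frame"][140:300,110:330],None,fx=3.4,fy=3.4,interpolation=2)[:,:,::-1]
cv2.imwrite("pics/topc.png",a)
a=cv2.resize(s["frame"][140:270,180:360],None,fx=4,fy=4,interpolation=2)[:,:,::-1]
cv2.imwrite("pics/sidec.png",a)
for n,c,box in(("top",t,(110,140,330,300)),("side",s,(180,140,360,270))):
    hsv=cv2.cvtColor(c["frame"],cv2.COLOR_RGB2HSV)
    for nm,lo,hi in(("green",(40,35,60),(90,255,255)),("bamboo",(13,100,80),(28,255,255)),("dark",(0,60,15),(15,255,110))):
        m=cv2.inRange(hsv,lo,hi); mm=np.zeros_like(m); mm[box[1]:box[3],box[0]:box[2]]=m[box[1]:box[3],box[0]:box[2]]
        k,l,st,ce=cv2.connectedComponentsWithStats(mm)
        for i in range(1,k):
            if st[i][4]>12: print(n,nm,st[i],ce[i].round(1))
E
```

```text
top green [118 178  12  15  83] [125.1 186.5]
top green [196 178  22  22 391] [206.5 188.5]
top bamboo [110 173  13  17 166] [115.7 181.4]
top bamboo [123 215  18  16 240] [131.  222.8]
top bamboo [194 237  19  17 250] [202.6 244.8]
top bamboo [305 254   4   4  14] [306.7 255.5]
top dark [280 160  13  21 170] [285.7 170.4]
top dark [286 184  20  52 443] [295.3 209.6]
top dark [166 212  11  20  80] [173.  222.6]
top dark [299 239  13  22 182] [305.1 249.5]
top dark [239 272   7  16  36] [242.7 279. ]
side green [263 148  13  11 110] [269.  153.4]
side green [276 176  20  19 325] [285.5 185. ]
side bamboo [262 140  14   8  97] [268.6 143.1]
side bamboo [337 140  23  23 320] [349.9 147.7]
side bamboo [234 153  15  15 157] [240.4 159.3]
side bamboo [348 168   6   6  27] [350.6 170.2]
side bamboo [227 178  18  24 358] [235.6 189.5]
side bamboo [313 221   8  13  42] [317.6 226. ]
side bamboo [263 239   8  14  39] [267.2 245.1]
side dark [230 140  32   9 223] [244.9 143.2]
side dark [276 140  17   3  36] [282.2 140.7]
side dark [ 320  140   40   66 1620] [344.4 171.7]
side dark [252 170   7  11  24] [256.5 175.5]
side dark [214 209   4  12  35] [215.5 214.9]
side dark [317 216  23  17 223] [328.5 223.7]
side dark [198 221  12   2  13] [203.2 221.8]
side dark [268 223  50  28 607] [292.7 236.5]
side dark [241 241  27  20 310] [253.9 250.7]
side dark [275 255  26  15 277] [287.4 262.3]
```

View pics/topc.png

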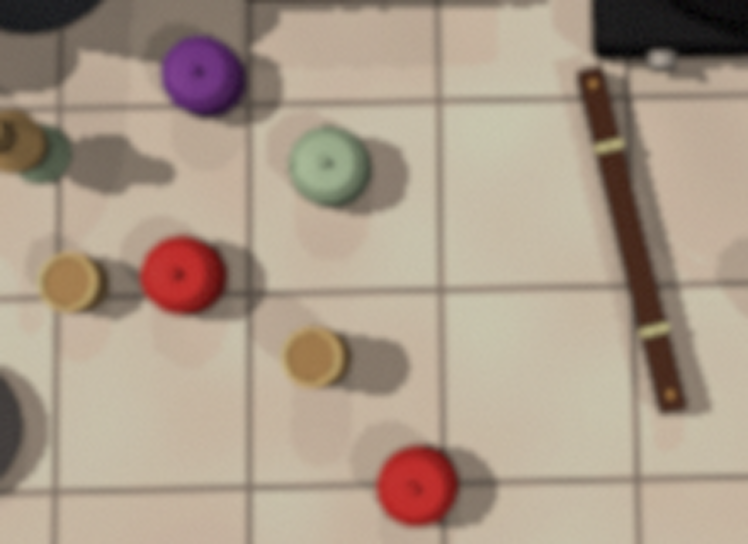

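View pics/sidec.png

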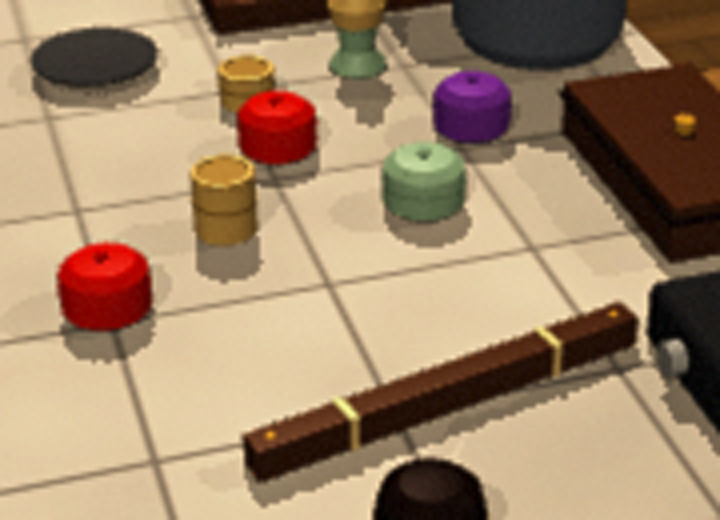

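The crops confirm it. The celadon container is the grey-green one at top (207,189), side (286,185). The tall rest is at top (203,245): in the side view its wall at (236,190) is visibly taller than that of the rest at (240,159). The purple and red containers are look-alikes.

```bash
cat > meas.py <<'E'
from cell import env
from h import *
def rail(t,ax=None):
    hsv=cv2.cvtColor(t["frame"],cv2.COLOR_RGB2HSV)
    return hsv
E
python3 - <<'E'
from cell import env
from h import *
t=env.read_camera("top");s=env.read_camera("side")
# marks: pale, locally, in top
hsv=cv2.cvtColor(t["frame"],cv2.COLOR_RGB2HSV)
dark=cv2.inRange(hsv,(0,60,15),(15,255,110)); m=np.zeros_like(dark); m[158:264,278:314]=dark[158:264,278:314]
ys,xs=np.nonzero(m); r=cv2.minAreaRect(np.c_[xs,ys].astype(np.float32)); print(r)
pts=np.array([ray(t,*p,26)[:2] for p in cv2.boxPoints(r)]); print(pts.round(1),np.linalg.norm(np.diff(pts,axis=0),axis=1),pts.mean(0))
A=ray(t,289.4,182.9,26);B=ray(t,302.5,237.1,26); print("marks",A,B,np.linalg.norm(A-B),"mid",(A+B)/2,"dir",np.degrees(np.arctan2(*(A-B)[[1,0]])))
# side marks tops: crop top edges center (349,411)->, z=26 left-top & right
for p in ((346,408),(550,338)): print("side",ray(s,p[0]/4+180-.4,p[1]/4+140-.4,26))
for n,u,z in(("cel",(206.5,188.5),20),("tall",(202.6,244.8),55),("short",(131,222.8),34),("redL",(164,221),24),("redN",(232.5,283),24),("purple",(170,162),24)): print(n,ray(t,*u,z).round(1))
print("side cel",ray(s,285.5,185,26),"tall mid",ray(s,235.6,189.5,27))
print("side tall top",ray(s,224/4+180-.4,171/4+140-.4,55))
E
```

```text
((295.3106689453125, 210.28709411621094), (103.54351806640625, 9.31857967376709), 76.4295654296875)
[[ 724.8  -74.1]
 [ 730.7 -100.4]
 [ 440.2 -162.6]
 [ 434.6 -136.8]] [ 26.96537994 297.09484493  26.37198939] [ 582.59355457 -118.45211558]
marks [ 660.41848548 -103.71890403   26.        ] [ 504.05075194 -137.36415086   26.        ] 159.94646206298577 mid [ 582.23461871 -120.54152744   26.        ] dir 12.143050258152803
side [ 509.28528659 -135.12906207   26.        ]
side [ 665.91217853 -102.96631222   26.        ]
cel [649.9 135.5  20. ]
tall [487.7 140.7  55. ]
short [554.2 346.5  34. ]
redL [558.1 256.3  24. ]
redN [379.2  62.9  24. ]
purple [728.7 239.9  24. ]
side cel [650.25635712 126.26425922  26.        ] tall mid [492.17916431 146.29498764  27.        ]
side tall top [492.86839329 142.14682435  55.        ]
```

```bash
python3 - <<'E'
from cell import env
from h import *
s=env.state(); M=R.from_euler('xyz',s["tcp_rot"]).as_matrix(); print(M.round(3)); print("jaw axis deg",np.degrees(np.arctan2(M[1,1],M[0,1])), s["t"])
E
```

```text
[[-0.     0.227  0.974]
 [-0.     0.974 -0.227]
 [-1.    -0.    -0.   ]]
jaw axis deg 76.8909532653849 0.35
```

apply_moves:
  offset:
    - [20.36,-16.2,0]
    - [20.36,-16.2,0]
    - [20.36,-16.2,0]
    - [20.36,-16.2,0]
    - [20.36,-16.2,0]
    - [20.36,-16.2,0]
    - [20.36,-16.2,0]
    - [20.36,-16.2,0]
    - [20.36,-16.2,0]
    - [20.36,-16.2,0]
    - [20.36,-16.2,0]
    - [20.36,-16.2,0]
    - [20.36,-16.2,0]
    - [20.36,-16.2,0]
    - [20.36,-16.2,0]
    - [20.36,-16.2,-3]
  yaw: [-10.8,-10.8,-10.8,-10.8,-10.8,-10.8,-10.8,-10.8,-10.8,-10.8,-10.8,-10.8,-10.8,-10.8,-10.8,-10.8]
  jaw: [0,0.05,0.05,0.05,0.05,0.05,0.05,0.05,0.05,0.05,0.05,0.05,0.05,0.05,0.05,0.05]

```text
t: 2.35
eef_pos: [652.8, 204.8, 155.9]
tcp_rot: [1.57, 1.561, 0.212]
ft_force: [1.8, -0.0, -2.3]
opening: 0.471
```

```bash
cat > look.py <<'E'
import sys
from cell import env
from h import *
tag=sys.argv[1]
s=env.state(); M=R.from_euler('xyz',s["tcp_rot"]).as_matrix(); print(s["t"],s["eef_pos"].round(1),np.degrees(np.arctan2(M[1,1],M[0,1])).round(2),s["opening"],s["ft_force"].round(1))
c=env.read_camera("top"); cv2.imwrite(f"pics/t{tag}.png",cv2.resize(c["frame"][140:300,110:330],None,fx=3.4,fy=3.4,interpolation=2)[:,:,::-1])
w=env.read_camera("wrist"); cv2.imwrite(f"pics/w{tag}.png",w["frame"][:,:,::-1])
H=w["hand_eye"]; T=np.eye(4); T[:3,:3]=M; T[:3,3]=s["eef_pos"]; C=T@H
def wray(u,v,z):
    d=C[:3,:3]@np.array([(u-w["cx"])/w["fx"],(v-w["cy"])/w["fy"],1]); o=C[:3,3]; return o+d*(z-o[2])/d[2]
sd=env.read_camera("side"); cv2.imwrite(f"pics/s{tag}.png",cv2.resize(sd["frame"][130:280,180:380],None,fx=4,fy=4,interpolation=2)[:,:,::-1])
E
python3 look.py 1
```

```text
2.35 [652.8 204.8 155.9] 12.14 0.4714160764646744 [ 1.8 -0.  -2.3]
```

View pics/w1.png

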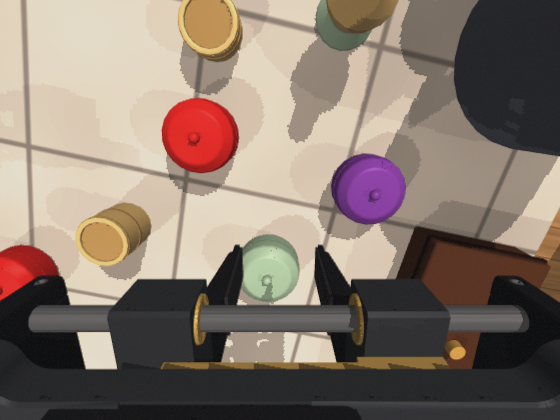

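View pics/t1.png

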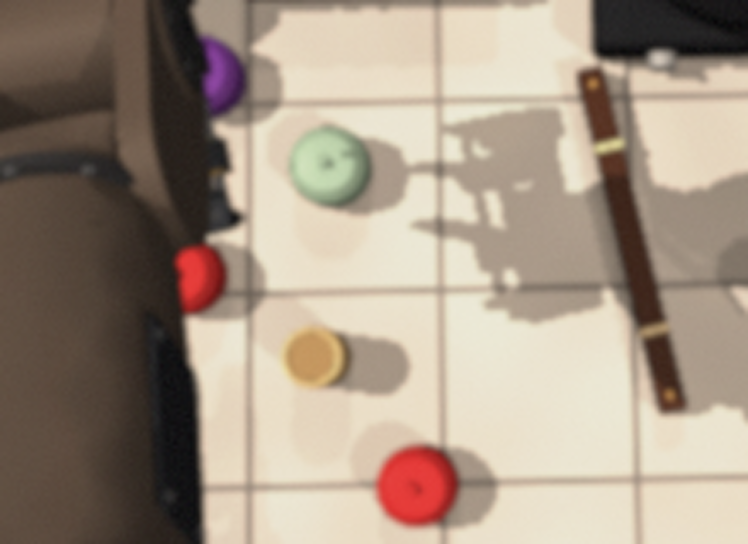

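```bash
cat >> look.py <<'E'
for a in sys.argv[2:]:
    u,v,z=map(float,a.split(",")); print(a,wray(u,v,z).round(1))
E
python3 look.py 2 266,281,50 269,266,24 115,240,55 200,23,34
```

```text
2.5 [649.3 203.8 150.1] 12.12 0.4742305504830407 [-1.2  0.1  0.8]
266,281,50 [650.6 131.8  50. ]
269,266,24 [652.  135.8  24. ]
115,240,55 [499.5 147.4  55. ]
200,23,34 [549.5 350.2  34. ]
```

apply_moves:
  offset:
    - [-0.25,0,-2]
    - [-0.25,0,-4]
    - [-0.25,0,-5.56]
    - [-0.25,0,-5.56]
    - [-0.25,0,-5.56]
    - [-0.25,-0.9,-5.56]
    - [-0.25,-1.2,-5.56]
    - [-0.25,-1.6,-5.56]
    - [-0.25,-2.1,-5.56]
    - [-0.25,-2.6,-5.56]
    - [-0.25,-3.1,-5.56]
    - [-0.25,-3.6,-5.56]
    - [-0.25,-4.1,-5.56]
    - [-0.25,-4.6,-5.56]
    - [-0.25,-5.1,-5.56]
    - [-0.25,-5.6,-5.56]
    - [-0.25,-6.1,-5.56]
    - [-0.25,-6.5,-5.56]
    - [-0.25,-6.9,-5.56]
    - [-0.25,-6.9,-5.56]
  yaw: [0,0,0,0,0,0,0,0,0,0,0,0,0,0,0,0,0,0,0,0]
  jaw: [0.05,0.05,0.05,0.05,0.05,0.05,0.05,0.05,0.05,0.05,0.05,0.05,0.05,0.05,0.05,0.05,0.05,0.05,0.05,0.05]

```text
t: 5.15
eef_pos: [645.3, 30.7, 15.3]
tcp_rot: [1.531, 1.568, 0.171]
ft_force: [0.5, 0.9, 0.4]
opening: 0.473
```

```bash
python3 look.py 3
```

```text
5.15 [645.3  30.7  15.3] 12.06 0.47349516757080956 [0.5 0.9 0.4]
```

View pics/w3.png

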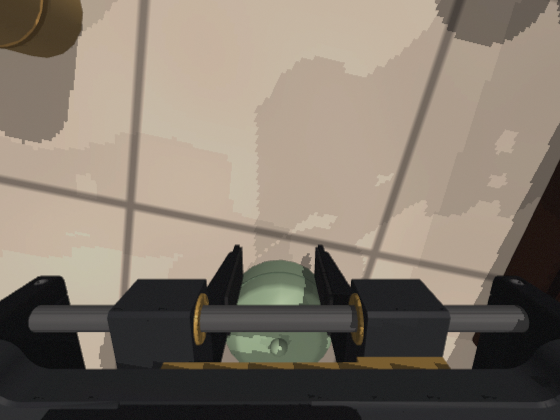

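View pics/t3.png

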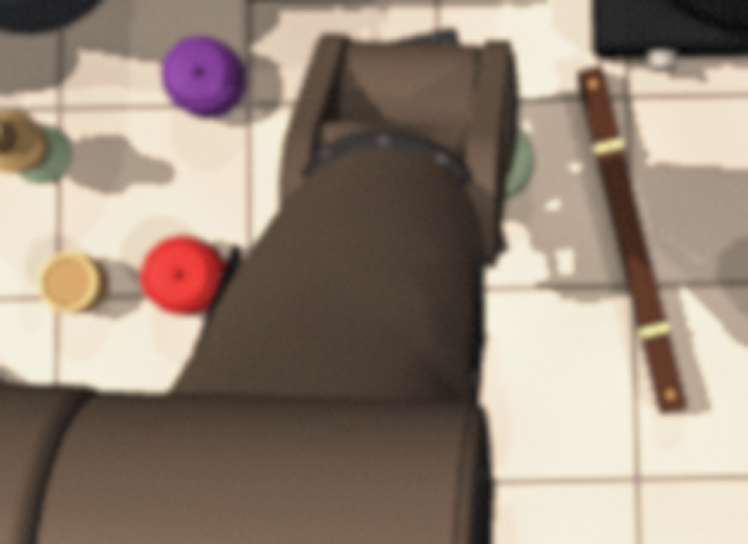

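View pics/s3.png

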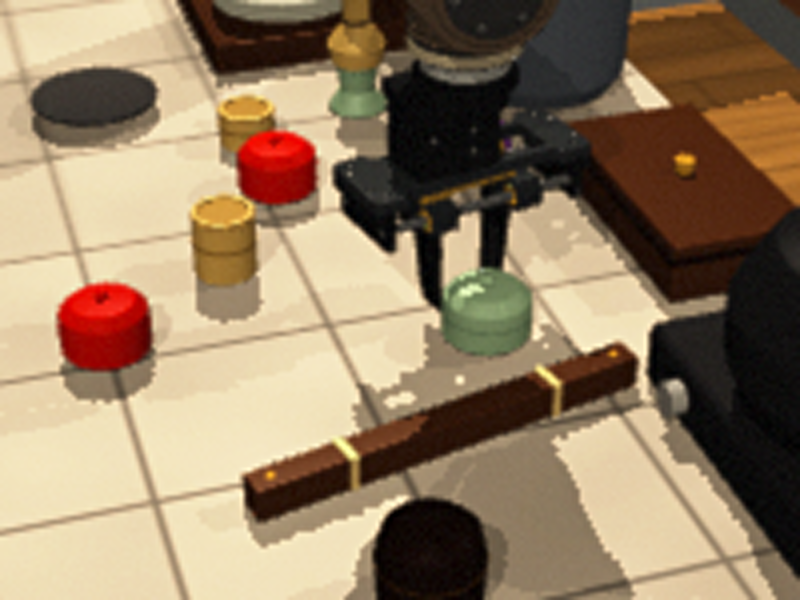

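```bash
python3 - <<'E'
from cell import env
from h import *
s=env.read_camera("side");t=env.read_camera("top")
f=lambda p:((p-[180,130])*4).round(1)
print("cel z24,z5 in side crop",f(proj(s,(652.9,-4.5,24))),f(proj(s,(652.9,-4.5,5))),f(proj(s,(652.9,-4.5,50))))
print("top crop", ((proj(t,(652.9,-4.5-34,15))-[110,140])*3.4).round(1))
for p in((657.9,-92,26),(501.5,-125.6,26),(657.9,-92,0),(501.5,-125.6,0)): print(p,f(proj(s,p)))
for q in((347,439),(539,366),(545,370),(357,488)): print(q,ray(s,q[0]/4+180-.4,q[1]/4+130-.4,26))
E
python3 - <<'E'
from cell import env
from h import *
s=env.read_camera("side")
cv2.imwrite("pics/sc.png",cv2.resize(s["frame"][205:262,235:345],None,fx=7,fy=7,interpolation=2)[:,:,::-1])
E
```

```text
cel z24,z5 in side crop [481.6 307.5] [480.9 328.8] [482.6 277.7]
top crop [533.4 158.2]
(657.9, -92, 26) [531.8 369.7]
(501.5, -125.6, 26) [329.  440.1]
(657.9, -92, 0) [530.2 399.7]
(501.5, -125.6, 0) [329.9 471. ]
(347, 439) [ 512.61370922 -126.10880478   26.        ]
(539, 366) [663.99099097 -87.24750002  26.        ]
(545, 370) [666.18384133 -93.01973173  26.        ]
(357, 488) [ 504.38600983 -176.71067649   26.        ]
```

View pics/sc.png

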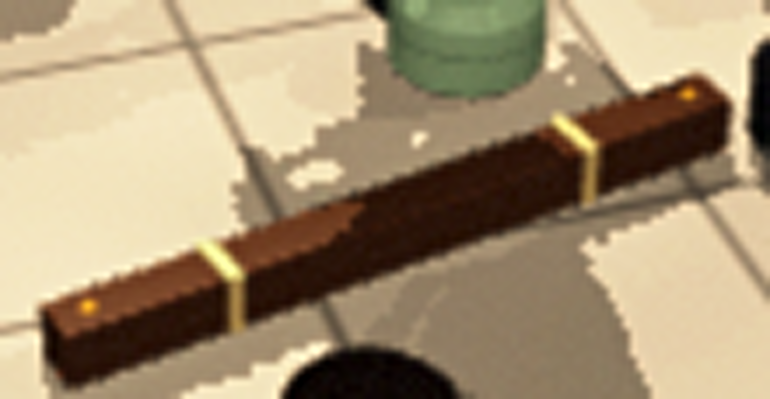

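apply_moves:
  offset:
    - [-0.03,-0.3,-0.12]
    - [-0.05,-0.6,-0.12]
    - [-0.07,-0.9,-0.12]
    - [-0.09,-1.2,-0.12]
    - [-0.09,-1.5,-0.12]
    - [-0.09,-1.7,-0.12]
    - [-0.09,-1.85,-0.12]
    - [-0.09,-1.95,-0.12]
    - [-0.09,-1.95,-0.12]
    - [-0.09,-1.95,-0.12]
  yaw: [0,0,0,0,0,0,0,0,0,0]
  jaw: [0.05,0.05,0.05,0.05,0.05,0.05,0.05,0.05,0.05,0.05]

```text
t: 6.7
eef_pos: [643.1, -16.8, 12.3]
tcp_rot: [1.558, 1.568, 0.199]
ft_force: [-0.7, 0.3, 0.2]
opening: 0.473
```

```bash
python3 look.py 4
```

```text
6.7 [643.1 -16.8  12.3] 12.13 0.4731412327525614 [-0.7  0.3  0.2]
```

View pics/t4.png

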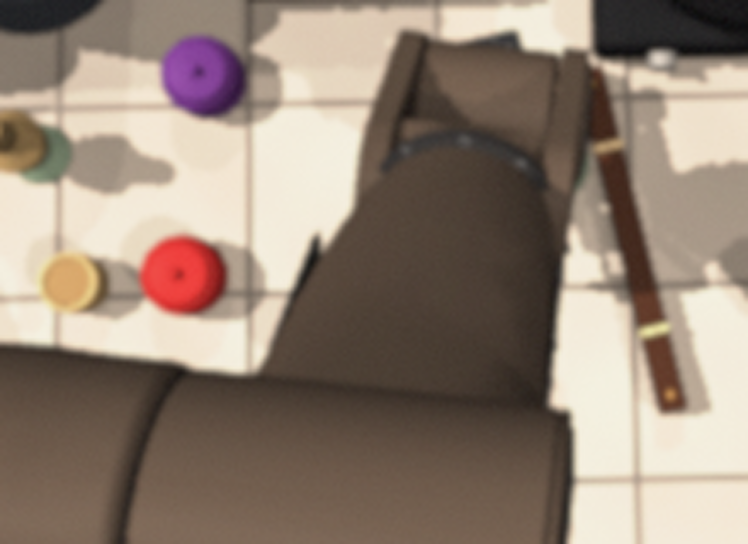

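View pics/s4.png

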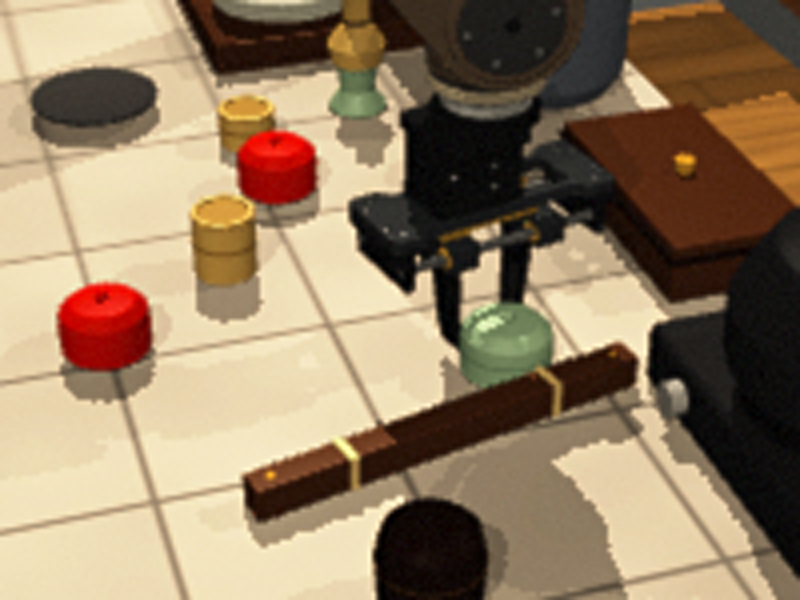

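```bash
python3 - <<'E'
from cell import env
from h import *
s=env.read_camera("side")
f=lambda p:((proj(s,p)-[180,130])*4).round(1)
u=np.array([.9776,.2103,0]);x=np.array([.2103,-.9776,0]);A=np.array([657.9,-92,0])
print("now",f((650.7,-52,20)),"fin",f((650.7,-58.7,20)))
for n,xx,z in(("backtop",0,26),("fronttop",24,26),("frontbot",24,0)): print(n,f(A+xx*x+[0,0,z]))
b=s["frame"][205:235,285:335]; cv2.imwrite("pics/sc2.png",cv2.resize(b,None,fx=14,fy=14,interpolation=0)[:,:,::-1])
E
```

```text
now [501.5 347.4] fin [504.8 352.5]
backtop [531.8 369.7]
fronttop [551.2 387.3]
frontbot [549.4 417.6]
```

View pics/sc2.png

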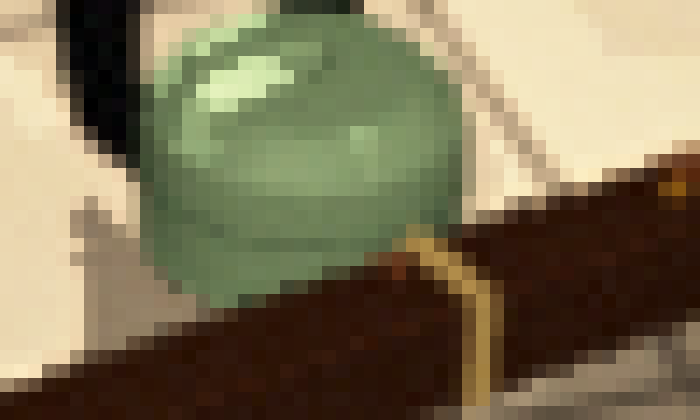

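apply_moves:
  offset:
    - [0.04,-0.12,0]
    - [0.04,-0.2,0]
    - [0.05,-0.27,0]
    - [0.05,-0.33,0]
    - [0.06,-0.38,0]
    - [0.06,-0.38,0]
  yaw: [0,0,0,0,0,0]
  jaw: [0.05,0.05,0.05,0.05,0.05,0.05]

```text
t: 7.65
eef_pos: [644.4, -24.0, 12.3]
tcp_rot: [2.317, 1.567, 0.959]
ft_force: [0.1, 16.7, 1.7]
opening: 0.473
```

```bash
python3 look.py 5
```

```text
7.65 [644.4 -24.   12.3] 12.16 0.4727547517824214 [ 0.1 16.7  1.7]
```

View pics/s5.png

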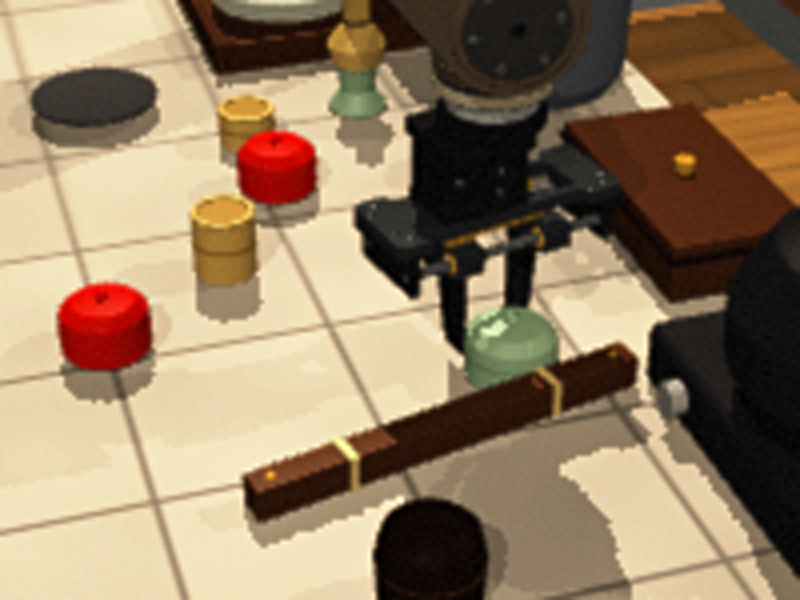

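apply_moves:
  offset:
    - [-0.1,0.4,0]
    - [-0.3,1.2,0.2]
    - [-0.5,2.2,2]
    - [-0.8,3,4]
    - [-2.5,4.5,5.5]
    - [-4.5,6.5,5.5]
    - [-6.2,8.5,5.5]
    - [-6.42,8.96,5.5]
    - [-6.42,8.96,5.5]
    - [-6.42,8.96,5.5]
  yaw: [0,0,0,0,0,0,0,0,0,0]
  jaw: [0.05,0.05,0.05,0.05,0.2,0.34,0.34,0.34,0.34,0.34]

```text
t: 9.05
eef_pos: [484.2, 199.9, 150.0]
tcp_rot: [2.153, 1.567, 0.795]
ft_force: [-0.1, -0.9, -0.1]
opening: 0.328
```

```bash
python3 look.py 6
```

```text
9.05 [484.2 199.9 150. ] 12.18 0.3277097208104005 [-0.1 -0.9 -0.1]
```

View pics/w6.png

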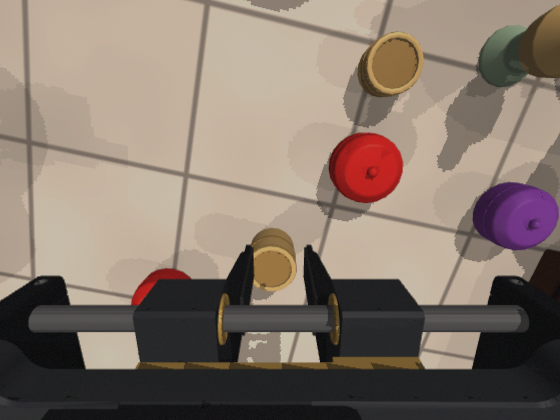

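View pics/t6.png

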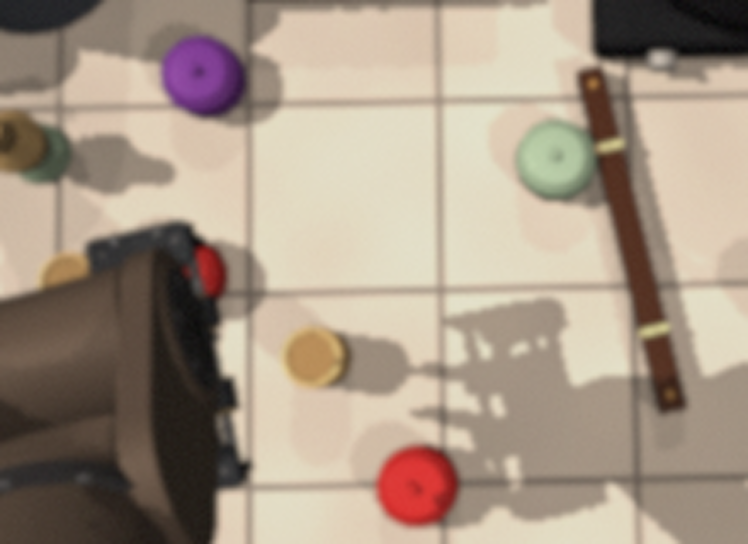

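```bash
cat > chk.py <<'E'
from cell import env
from h import *
t=env.read_camera("top"); hsv=cv2.cvtColor(t["frame"],cv2.COLOR_RGB2HSV)
u=np.array([.9776,.2103]);x=np.array([.2103,-.9776]); o=np.array([582.2,-120.5])
for nm,lo,hi,z in(("green",(38,30,60),(95,255,255),22),("bamboo",(13,80,70),(28,255,255),55)):
    m=cv2.inRange(hsv,lo,hi); mm=np.zeros_like(m); mm[150:300,185:300]=m[150:300,185:300]
    k,l,st,ce=cv2.connectedComponentsWithStats(mm)
    for i in range(1,k):
        if st[i][4]>100:
            b=st[i]; bc=(b[0]+(b[2]-1)/2,b[1]+(b[3]-1)/2)
            for q in (ce[i],bc):
                p=ray(t,*q,z)[:2]; print(nm,b,p.round(1),"rail x,y",((p-o)@x).round(1),((p-o)@u).round(1))
E
python3 chk.py; python3 look.py 7 273,269,55; grep -n wray look.py | head -2
```

```text
green [262 176  23  22 392] [651.4 -57. ] rail x,y -47.6 81.1
green [262 176  23  22 392] [651.6 -56.3] rail x,y -48.1 81.3
bamboo [193 236  20  18 289] [488.2 141.2] rail x,y -275.6 -36.9
bamboo [193 236  20  18 289] [488.5 141. ] rail x,y -275.3 -36.6
9.25 [484.4 199.3 149.6] 12.09 0.33345104303963086 [ 0.6  0.  -0.4]
273,269,55 [490.1 145.4  55. ]
9:def wray(u,v,z):
13:    u,v,z=map(float,a.split(",")); print(a,wray(u,v,z).round(1))
```

apply_moves:
  offset:
    - [0,0,-2]
    - [0,0,-4]
    - [0,0,-5.56]
    - [0,0,-5.56]
    - [0,0,-5.56]
    - [0,-0.7,-5.56]
    - [0,-1,-5.56]
    - [0,-1.3,-5.56]
    - [0,-1.7,-5.56]
    - [0.02,-2.2,-5.56]
    - [0.04,-2.7,-5.56]
    - [0.05,-3.2,-5.56]
    - [0.06,-3.7,-5.56]
    - [0.07,-4.2,-5.56]
    - [0.09,-4.7,-5.56]
    - [0.1,-5.2,-5.56]
    - [0.12,-5.7,-5.56]
    - [0.13,-6.1,-5.56]
    - [0.14,-6.4,-5.56]
    - [0.14,-6.4,-5.56]
  yaw: [0,0,0,0,0,0,0,0,0,0,0,0,0,0,0,0,0,0,0,0]
  jaw: [0.34,0.34,0.34,0.34,0.34,0.34,0.34,0.34,0.34,0.34,0.34,0.34,0.34,0.34,0.34,0.34,0.34,0.34,0.34,0.34]

```text
t: 11.9
eef_pos: [487.7, 39.0, 10.7]
tcp_rot: [2.335, 1.568, 0.975]
ft_force: [-0.2, -0.2, -0.8]
opening: 0.328
```

```bash
python3 look.py 8
```

```text
11.9 [487.7  39.   10.7] 12.07 0.3281067511992364 [-0.2 -0.2 -0.8]
```

View pics/w8.png

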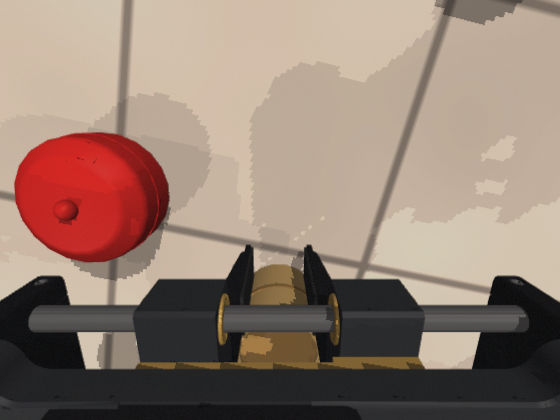

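View pics/s8.png

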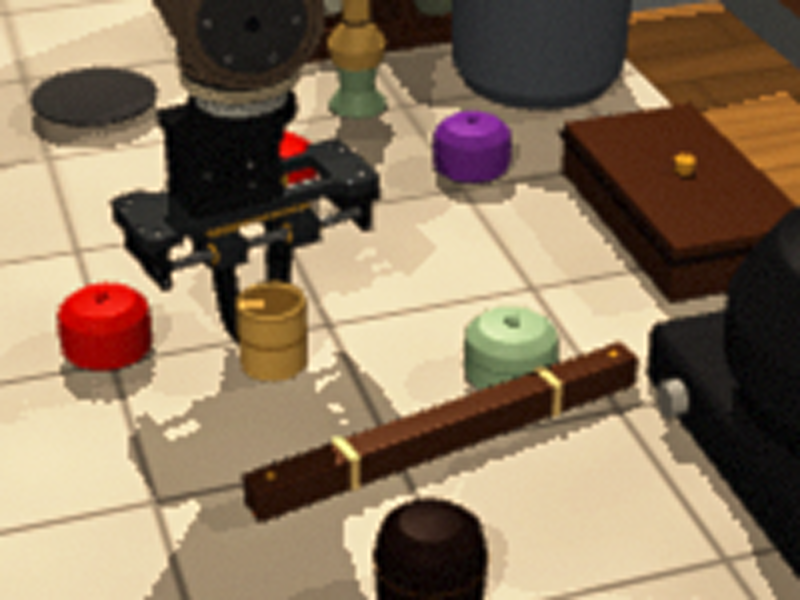

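apply_moves:
  offset:
    - [0.01,-0.4,0]
    - [0.02,-0.8,0]
    - [0.03,-1.2,0]
    - [0.04,-1.6,0]
    - [0.05,-2,0]
    - [0.06,-2.4,0]
    - [0.07,-2.8,0]
    - [0.07,-3.2,0]
    - [0.08,-3.6,0]
    - [0.08,-3.9,0]
    - [0.09,-4.1,0]
    - [0.09,-4.2,0]
    - [0.09,-4.3,0]
    - [0.09,-4.38,0]
    - [0.1,-4.45,0]
    - [0.1,-4.51,0]
    - [0.1,-4.51,0]
  yaw: [0,0,0,0,0,0,0,0,0,0,0,0,0,0,0,0,0]
  jaw: [0.34,0.34,0.34,0.34,0.34,0.34,0.34,0.34,0.34,0.34,0.34,0.34,0.34,0.34,0.34,0.34,0.34]

```text
t: 14.18
eef_pos: [490.0, -72.6, 10.7]
tcp_rot: [2.471, 1.567, 1.112]
ft_force: [0.6, 5.5, 1.4]
opening: 0.33
```

```bash
python3 look.py 9
```

```text
14.175 [490.  -72.6  10.7] 12.14 0.32995514262305325 [0.6 5.5 1.4]
```

View pics/s9.png

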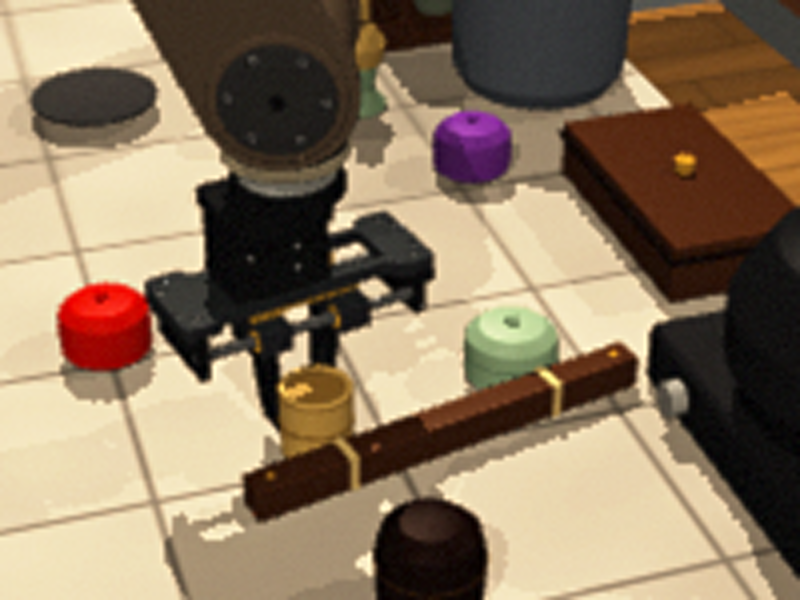

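apply_moves:
  offset:
    - [0.03,-0.06,0]
    - [0.03,-0.06,0]
    - [-0.08,0.4,0]
    - [-0.25,1.2,0]
    - [-0.5,2.4,1]
    - [-0.5,3.5,3]
    - [-0.5,5.5,5]
    - [-0.5,7.5,6]
    - [-0.5,9.5,6]
    - [-0.5,11,6]
    - [-0.5,11.5,6]
    - [-0.5,11.5,6]
  yaw: [0,0,0,0,0,0,0,0,0,0,0,0]
  jaw: [0.34,0.34,0.34,0.34,0.34,0.34,0.34,0.34,0.34,0.34,0.34,0.34]

```text
t: 15.82
eef_pos: [477.2, 215.0, 160.5]
tcp_rot: [2.529, 1.568, 1.172]
ft_force: [-0.2, -0.5, 0.0]
opening: 0.33
```

```bash
python3 look.py 10; python3 chk.py; python3 - <<'E'
from cell import env
import cv2
s=env.read_camera("side")
cv2.imwrite("pics/sc10.png",cv2.resize(s["frame"][195:262,235:345],None,fx=7,fy=7,interpolation=0)[:,:,::-1])
E
```

```text
15.825 [477.2 215.  160.5] 12.21 0.33036877326647834 [-0.2 -0.5  0. ]
green [262 176  23  22 391] [651.5 -56.9] rail x,y -47.6 81.1
green [262 176  23  22 391] [651.6 -56.3] rail x,y -48.1 81.3
bamboo [281 232  19  18 284] [ 495.6 -101.6] rail x,y -36.7 -80.7
bamboo [281 232  19  18 284] [ 494.6 -100.8] rail x,y -37.7 -81.5
```

View pics/t10.png

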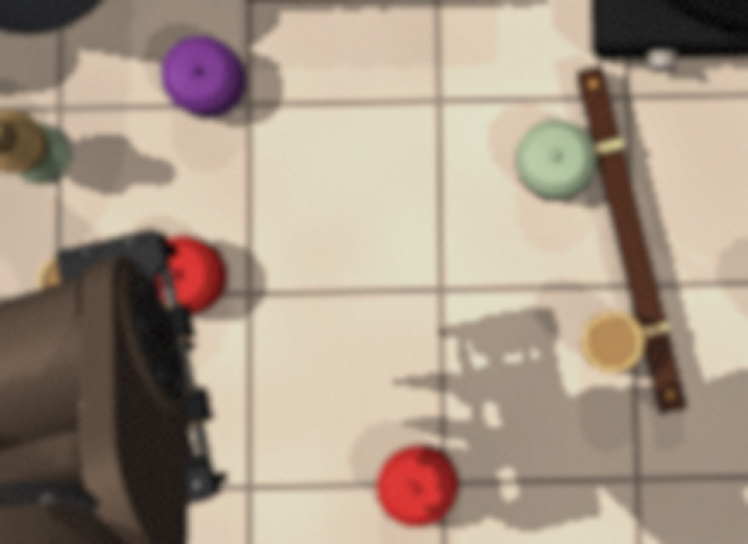

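View pics/sc10.png

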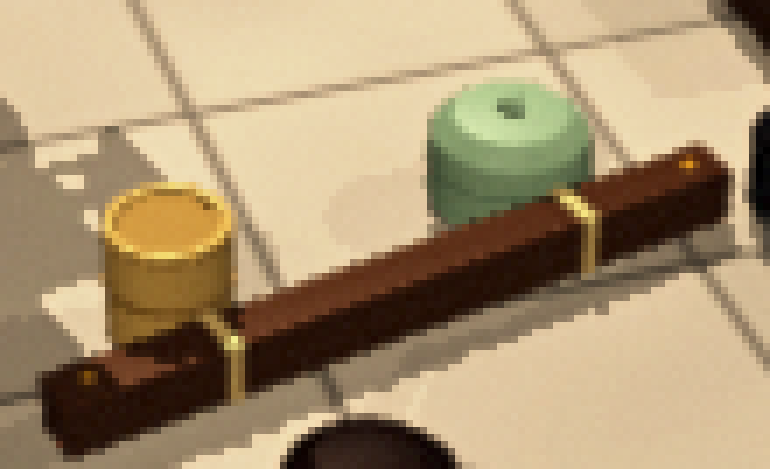

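```bash
python3 -c "
from cell import env
print(env.job_done())"
```

```text
the job is handed in; nothing more can be done
None
```

I pushed the celadon container to the far mark first, then the tall lid rest to the near mark. Each was cradled between the part-closed fingertips and pushed until the wrist force showed it against the rail: about 17 N for the container and 5.5 N for the rest. I then backed off, lifted clear and handed in at about 16 s.

**Last checks**
- **Position:** in the top view the container stands at about y = +81 mm and the tall rest at about −81 mm in the rail frame, against ±80. The side view agrees with these positions.
- **Upright and undisturbed:** both stand upright. The red and purple look-alikes, and what is in view of the whisk, kettle and caddy, are where they were. I did not separately check the short lid rest, partly hidden by the arm, or the dish, tea bowl and kettle lid in the last pictures.

**Disagreements**
- **Side against top camera:** the side camera's absolute positions were about 5 mm off from the top camera's in x. I used relative measurements within each view.
- **Gap to the rail:** the top view puts the container 1.6–2 mm and the rest about 0–1 mm farther from the rail than full contact. That is within the calibration error, so I relied on the contact forces.

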